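# Sort the plumbing spares on the cupboard shelf

### The job

Sort the plumbing spares on the shelf: put the two white PVC pieces in the clear tray, the elbow lying flat and the coupler standing on its end; stand the red-topped tap cartridge upright in the red bay of the two-bay tray and the blue-topped one upright in the blue bay; and set the chrome shower head face down in the yellow dish. Everything must sit flat on the floor of its tray, in any order. Leave the wrench and the green clip box where they are.

Things in the scene. Friction and masses are not known exactly. Their poses are not given: they have to be found in the camera images.
- elbow: White PVC pipe elbow lying flat, 38 mm high, 77 x 77 mm, loose, 70 g. Origin on the underside at the centre of that square, z up. Leg axes 19 mm up cross at the corner x = y = -19.5 mm; one leg runs along +x, one along +y, each ending 58 mm from there. Outer 36 mm of each leg is a 38 mm round socket, the rest 35 mm. Take it across a socket, 42 mm from the corner.
- coupler: White PVC straight pipe coupler, a tube standing on its end: 44 mm outside and 34 mm inside diameter, 50 mm high. Loose, about 60 g. Origin at the centre of its underside, z up its axis. Take it across the outside.
- cartridge_red: Tap cartridge standing upright: grey round plastic body 36 mm in diameter, its top 6 mm red, 50 mm high to the red top, with a 10 mm square steel stem 14 mm high on that. Loose, about 80 g. Origin at the centre of its underside, z up its axis. Take it across the 36 mm body.
- cartridge_blue: Tap cartridge standing upright: grey round plastic body 36 mm in diameter, its top 6 mm blue, 50 mm high to the blue top, with a 10 mm square steel stem 14 mm high on that. Loose, about 80 g. Origin at the centre of its underside, z up its axis. Take it across the 36 mm body.
- shower_head: Chrome shower head standing face down: round disc 80 mm in diameter and 12 mm thick, narrowing in a cone to 32 mm height, then a straight upright collar 26 mm in diameter from 32 to 66 mm height, by which it is taken. Loose, about 250 g. Origin at the centre of its underside (the face), z up its axis.
- clear_tray: Clear acrylic tray with a dark grey floor, fixed. Outside 128 mm (x) by 198 mm (y), walls 4 mm thick with their tops 20 mm above the shelf, inner floor 120 x 190 mm, 5 mm above the shelf. Undivided. Origin at the centre of its underside, z up.
- cartridge_tray: White two-bay cartridge tray, fixed, turned any way round. Outside 132 mm (x) by 72 mm (y); walls and middle divider 4 mm thick, tops 20 mm above the shelf. Each bay 60 mm (x) by 64 mm (y), floor 5 mm above the shelf: red-floored bay centred at x = +32 mm, blue-floored at x = -32 mm. Origin at the centre of its underside, z up.
- dish: Round yellow dish, fixed: 120 mm across the rim, wall 4 mm thick, rim 20 mm above the shelf, inner floor 108 mm across and 5 mm above the shelf. Origin at the centre of its underside, z up.
- wrench: Steel adjustable wrench lying flat, about 195 x 46 x 15 mm, loose bystander. Origin on its underside, x along it: handle end at -83 mm, jaw tips at +112 mm.
- clip_box: Closed green plastic box with a hinged lid and a black spring clip, 84 x 124 x 43 mm, loose bystander. Origin at the centre of its underside, z up.
Not all that is in view belongs to the job. Several things have the shape of the dish; the one meant has the colours described above.

How it is judged:
By the outcome, as a careful person would: the job done as asked, in the order asked, and still so for the second after the job is handed in, with the robot touching nothing.
It also fails if it takes over 120 s, if anything falls off the work surface, if the arm or the gripper's body presses on something with over 40 N, if the wrist force passes 120 N, or if a joint passes its speed limit or range.

### The arm

A 7-joint arm with a two-finger parallel gripper is mounted at the origin on the work surface. World frame = base frame: x ahead of the robot, y to its left, z up, the work surface at z = 0. Lengths are in m, angles in degrees, forces in N, time in s.
With the tool pointing down it reaches from about 0.4 to 0.875 m from the base axis. Payload 6.5 kg.
Tool frame: the origin (TCP) lies between the finger pads; the fingertips stand 22 mm ahead of it and the grasp point (between the pads) lies 3 mm ahead of it (bot.tip_extent is the distance from the TCP to the fingertips, in m); x points along the fingers, z is the direction in which the jaws open and shut, and the axes are right-handed (so a half turn about x gives the same grasp; the last joint's range is limited). The gripper opens to 85 mm and grips with 20 to 120 N. Pads are 22 mm wide; open, the fingers measure 114 mm over their backs; the gripper's body (76 mm by 85 mm) begins 54 mm behind the grasp point. The pads swing forward as they close: fully open they stand 13 mm farther back than shut.
Start: joints at [-77.074, 30.733, -0.252, 88.115, 0.149, 61.152, -4.079], TCP at [0.187, 0.623, 0.253] pointing down, gripper open.
Joint ranges: [-154.64, 154.64], [-21.42, 123.67], [-72.66, 72.17], [13.99, 137.28], [-74.86, 254.86], [10.95, 109.41], [-158.01, 158.01]. Speed limits (degrees/s): [136.94, 136.94, 180, 180, 180, 180, 180].

### API

Orientations are given as [roll, pitch, yaw] about the fixed x, y, z axes, in that order (R = Rz(yaw) Ry(pitch) Rx(roll)).
In Python, from rig import bot gives the robot as it stands.
- The arm moves only by the tool move_arm, never from a script. Its argument "series" is a list of rows, each an object of numbers: "x", "y", "z": the shift along the world's x, y, z in cm; "wx", "wy", "wz": the turn, a rotation vector about the world's x, y, z in degrees; "gripper": the closure, from -1 (fully open) to 1 (shut), so that 0 is half open. A call has 1 to 12 rows; each row shifts and turns the commanded pose from where the row before left it; what a row does not reach is not made up. A row lasts 1/8 s, in which the tool goes at most 62.5 mm and 10.7 degrees, less where a joint would pass 70% of its speed; a pose out of reach is approached as far as the arm can. A call with a gripper value outside its range is refused whole. The fingers move at their own pace and stop on an object; "force" is the grip in N (left out, the last holds). Time passes only in rows, so rows that do not move let the fingers close. It gives the time, the measured TCP pose, the force and the opening at its end, in the units of the state.
- bot.sense(): the state, without advancing time (a new reading comes with each control period).
- bot.grab_frame(name): name is "side" or "top" or "wrist"; returns the picture (480x640x3 uint8, red, green, blue); there is no depth.
- bot.calibration(name): a dict with "mtx" (3x3 intrinsics, pixels), "pose" (4x4, takes a point from camera to world coordinates); the wrist camera has in their place "T_tool_cam" (4x4, takes a point from camera to tool coordinates, whose origin is the TCP and whose axes are the tool frame's). Camera axes: x right, y down, z forward; pixel columns grow to the right and rows downward; lengths in m; the calibration is good to about 2 mm. A picture is of the moment at which its call begins: read the wrist's pose just before it. calibration takes no time and is no camera call.
- bot.finish_job(): hands the job in, once; it reports no verdict.
The state is a dict: "time_s": time; "joint_positions": joint angles; "joint_velocities": joint speeds; "joint_torque": joint torques, N m; "eef_pos": TCP position; "tcp_rot": TCP orientation; "ft_force": force on the tool from outside, world axes, zero at the start; "wrist_torque": the same for the moment, N m; "finger_gap": opening from 0.0 (shut) to 1.0 (fully open).
Only numpy, scipy, OpenCV 4.12 (cv2) and the standard library are available. Lean on these libraries where they do the work, as an engineer would, in place of code of your own. Each camera call takes 0.05 s, during which the arm holds its last target.

## Working session

There is one attempt and no reset: what is moved stays moved. The work goes in short steps, Python scripts to look and compute and a tool call to move; the robot and the scene stay as the last step left them, time stands still between calls to the robot, and variables do not carry over. Pictures are saved under pics/ and viewed, and the job is handed in when it is done.

Besides the shell and the picture viewer there is one more tool, called after "Call:" as name(argument=value, ...), one argument or row to a line, values as JSON. move_arm: Moves the arm, as the interface text tells. Its arguments: {"type":"object","properties":{"series":{"type":"array","items":{"type":"object","properties":{"x":{"type":"number"},"y":{"type":"number"},"z":{"type":"number"},"wx":{"type":"number"},"wy":{"type":"number"},"wz":{"type":"number"},"gripper":{"type":"number"}}}},"force":{"type":"number"}},"required":["series"]}

```bash
ls; mkdir -p pics
python3 - <<'E'
from rig import bot
import cv2
s=bot.sense();print(s)
for n in("side","top","wrist"):
    f=bot.grab_frame(n);cv2.imwrite(f"pics/{n}0.png",f[:,:,::-1])
    c=bot.calibration(n);print(n,c)
E
```

```text
pics
{'time_s': 0.0, 'joint_positions': array([-77.07320354,  30.77863988,  -0.25410261,  88.17121514,
         0.14958512,  61.15394383,  -4.0789391 ]), 'joint_velocities': array([ 0.04279957,  0.02933976, -0.03705441, -0.02960652, -0.04590296,
       -0.06308681, -0.10353942]), 'joint_torque': array([ 5.63980448e-04, -5.83397841e+01,  1.04892477e+00, -2.59106058e+01,
        1.24281080e-02,  9.45726555e-03,  2.20204305e-05]), 'eef_pos': array([0.18684445, 0.62192812, 0.25239667]), 'tcp_rot': array([-175.44254405,   89.89652687, -102.15756243]), 'ft_force': array([-0.5982022 ,  0.55159178,  0.11790392]), 'wrist_torque': array([ 0.0196661 , -0.01021477,  0.00217528]), 'finger_gap': 1.00002852258124}
side {'mtx': array([[558.61650952,   0.        , 311.09354563],
       [  0.        , 558.61650952, 242.5773655 ],
       [  0.        ,   0.        ,   1.        ]]), 'pose': array([[-0.94929905, -0.21836841,  0.22615604,  0.28522681],
       [-0.31422321,  0.63676371, -0.70412766,  1.07765309],
       [ 0.00975128, -0.73949119, -0.6730956 ,  1.07039336],
       [ 0.        ,  0.        
[... 276 characters left out ...]
0.99989662,  0.01416518,  0.00246987, -0.01190737],
       [-0.00391587, -0.10298084, -0.99467563,  1.27924424],
       [ 0.        ,  0.        ,  0.        ,  1.        ]])}
wrist {'mtx': array([[352.10353834,   0.        , 315.26304996],
       [  0.        , 352.10353834, 238.07354106],
       [  0.        ,   0.        ,   1.        ]]), 'T_tool_cam': array([[ 8.71993473e-04, -3.13324875e-01,  9.49645598e-01,
        -1.21092489e-01],
       [ 5.39856313e-04, -9.49645673e-01, -3.13325396e-01,
         8.08791802e-02],
       [ 9.99999474e-01,  7.85889872e-04, -6.58934417e-04,
        -1.43138968e-03],
       [ 0.00000000e+00,  0.00000000e+00,  0.00000000e+00,
         1.00000000e+00]])}
```

View pics/top0.png

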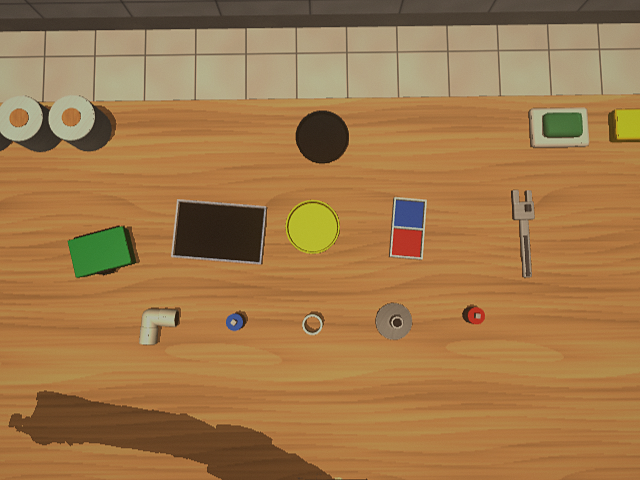

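View pics/side0.png

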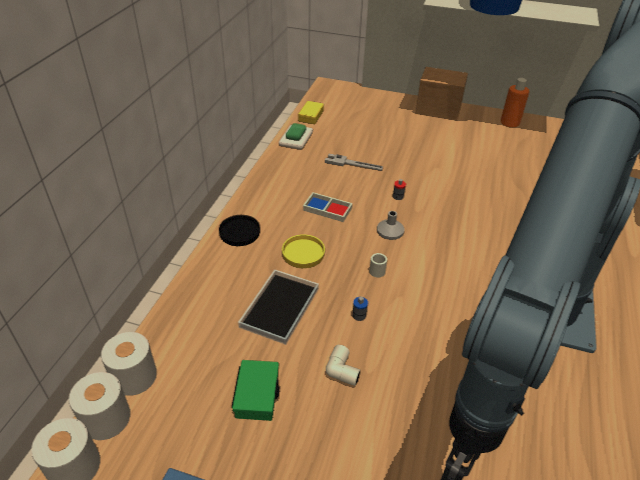

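View pics/wrist0.png

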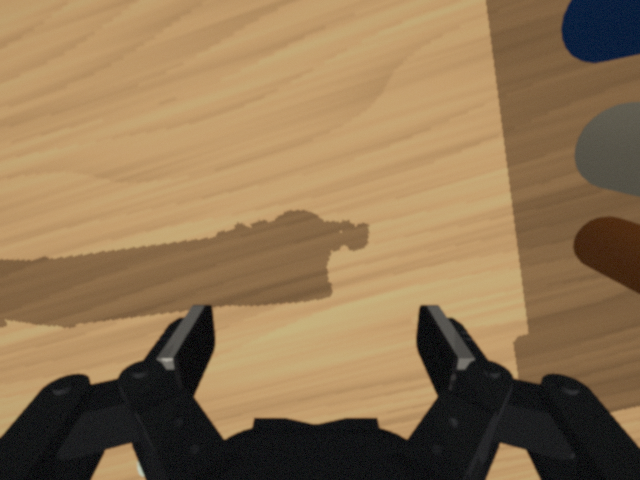

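The top view shows, left to right, these pieces: elbow (160,325), blue cartridge (235,321), coupler (313,324), shower head (394,321) and red cartridge (475,316). The trays are: clear tray (220,232), dish candidates, and two-bay tray (408,228), blue bay up. Dish-shaped candidates are yellow (313,227) and black (322,137); the yellow one fits. I'll enlarge to confirm and measure.

```bash
cat > h.py <<'E'
from rig import bot
import numpy as np, cv2
from scipy.spatial.transform import Rotation as R
def cam(n,s=None):
    c=bot.calibration(n)
    if n!="wrist": return c["mtx"],np.array(c["pose"])
    T=np.eye(4);T[:3,:3]=R.from_euler("xyz",s["tcp_rot"],degrees=True).as_matrix();T[:3,3]=s["eef_pos"]
    return c["mtx"],T@c["T_tool_cam"]
def onplane(K,P,uv,z):
    uv=np.atleast_2d(np.asarray(uv,float))
    d=np.c_[uv,np.ones(len(uv))]@np.linalg.inv(K).T@P[:3,:3].T
    return P[:3,3]+d*((z-P[2,3])/d[:,2])[:,None]
def proj(K,P,X):
    X=np.atleast_2d(X);c=(X-P[:3,3])@P[:3,:3];p=c@K.T
    return p[:,:2]/p[:,2:]
def blobs(mask,amin=20):
    cs,_=cv2.findContours(mask.astype(np.uint8),cv2.RETR_EXTERNAL,cv2.CHAIN_APPROX_NONE)
    return sorted([c for c in cs if cv2.contourArea(c)>amin],key=cv2.contourArea,reverse=True)
E
python3 - <<'E'
import cv2
im=cv2.imread("pics/top0.png")
a=cv2.resize(im[180:350,125:325],None,fx=4,fy=3.5,interpolation=cv2.INTER_CUBIC)
cv2.imwrite("pics/cropL.png",cv2.resize(im[180:350,125:325],None,fx=3.5,fy=3.5,interpolation=cv2.INTER_CUBIC))
cv2.imwrite("pics/cropR.png",cv2.resize(im[180:350,280:500],None,fx=3.5,fy=3.5,interpolation=cv2.INTER_CUBIC))
E
```

```text
(no output)
```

View pics/cropL.png

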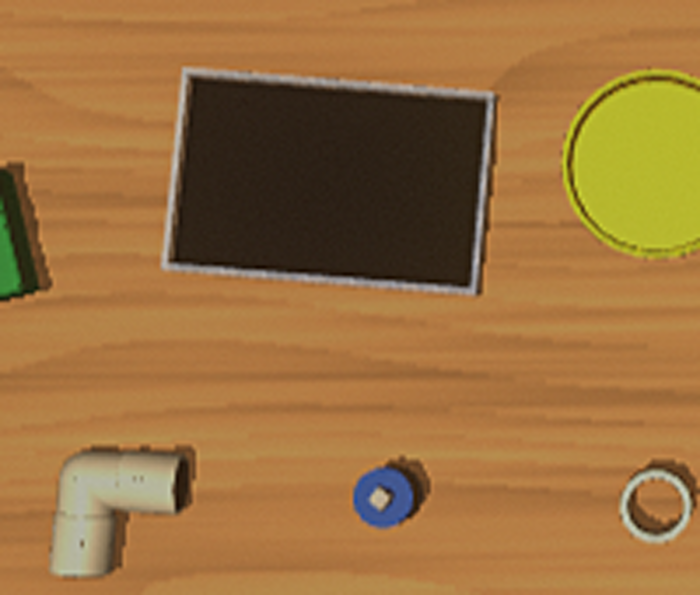

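View pics/cropR.png

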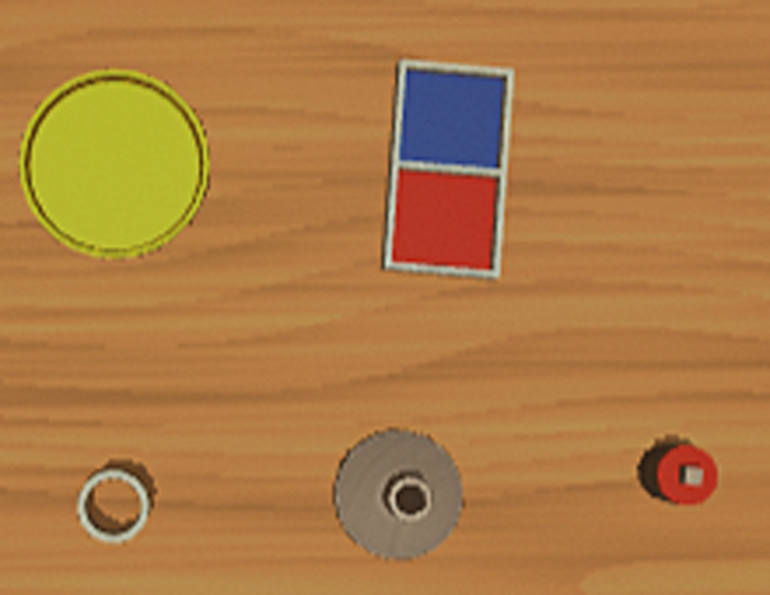

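The crops confirm the yellow dish with yellow rim and floor at top pixel (313,227). Red bay is the lower one (408,242) and blue the upper (409,213). Next I'll measure everything.

```bash
cat > meas.py <<'E'
from h import *
im=cv2.imread("pics/top0.png");K,P=cam("top")
hsv=cv2.cvtColor(im,cv2.COLOR_BGR2HSV);H,S,V=[hsv[...,i].astype(int) for i in range(3)]
b,g,r=[im[...,i].astype(int) for i in range(3)]
def rect(m,z,box,name,amin=20):
    mm=np.zeros_like(m);x0,y0,x1,y1=box;mm[y0:y1,x0:x1]=m[y0:y1,x0:x1]
    for c in blobs(mm,amin)[:3]:
        w=onplane(K,P,c.reshape(-1,2),z)
        (cx,cy),(w_,h_),a=cv2.minAreaRect((w[:,:2]*1000).astype(np.float32))
        e=cv2.fitEllipse((w[:,:2]*1000).astype(np.float32)) if len(c)>5 else None
        print(name,"z",z,"rect c",round(cx,1),round(cy,1),"size",round(w_,1),round(h_,1),"ang",round(a,1),"| ell",np.round(e[0],1),np.round(e[1],1), "px",c.reshape(-1,2).mean(0).round())
blue=(b>r+40)&(b>g+20)
red=(r>g+80)&(r>b+80)&(H<8)|((r>g+90)&(H>174))
yel=(H>24)&(H<36)&(S>140)
rect(blue,.05,(200,290,270,350),"bluecart")
rect(red,.05,(440,290,510,350),"redcart")
rect(blue,.005,(380,180,440,270),"bluebay")
rect(red,.005,(380,180,440,270),"redbay")
rect(yel,.02,(270,180,350,270),"dish")
rect(V<80,.005,(160,190,280,275),"clearfloor")
white=(S<90)&(V>100)
rect(white,.05,(290,300,335,345),"coupler")
rect(S<110,.012,(360,290,425,350),"shower")
rect(white&(V>120),.019,(130,295,190,355),"elbow")
rect((S<110),.02,(160,190,280,275),"cleartray")
E
python3 meas.py
```

```text
bluecart z 0.05 rect c 448.8 173.8 size 33.9 31.3 ang 89.2 | ell [448.4 173.7] [32.3 34. ] px [234. 322.]
redcart z 0.05 rect c 455.4 -336.5 size 34.0 33.4 ang 89.2 | ell [ 454.6 -336.4] [34.  34.6] px [476. 315.]
bluebay z 0.005 rect c 679.3 -207.5 size 62.0 57.2 ang 84.1 | ell [ 679.1 -207.3] [65.  71.3] px [408. 214.]
redbay z 0.005 rect c 615.2 -201.0 size 61.7 58.0 ang 84.1 | ell [ 615.  -201.1] [66. 71.] px [406. 242.]
dish z 0.02 rect c 651.8 6.2 size 116.5 117.2 ang 89.2 | ell [652.1   6.9] [116.7 117.3] px [312. 226.]
clearfloor z 0.005 rect c 645.5 214.4 size 188.8 119.1 ang 84.6 | ell [645.4 214.5] [134.5 228.4] px [219. 232.]
coupler z 0.05 rect c 441.3 9.4 size 41.6 41.5 ang 44.5 | ell [441.1   9.7] [41.1 42. ] px [312. 324.]
shower z 0.012 rect c 443.5 -167.1 size 76.0 77.5 ang 88.6 | ell [ 443.7 -167. ] [76.8 77.2] px [394. 321.]
elbow z 0.019 rect c 437.9 345.2 size 73.6 75.1 ang 86.6 | ell [444.1 349.3] [61.7 90.1] px [155. 324.]
cleartray z 0.02 rect c 644.3 212.7 size 199.0 129.5 ang 84.6 | ell [644.3 212.7] [146.8 240. ] px [218. 231.]
```

Run:
```python
from h import *
print(bot.tip_extent)
s=bot.sense();M=R.from_euler("xyz",s["tcp_rot"],degrees=True).as_matrix();print(M.round(3))
print("jaw yaw",np.degrees(np.arctan2(M[1,2],M[0,2])))
K,P=cam("side");im=cv2.imread("pics/side0.png")
def circ(c,r,z,col):
    t=np.linspace(0,2*np.pi,60);X=np.c_[c[0]+r*np.cos(t),c[1]+r*np.sin(t),np.full(60,z)]/1000
    cv2.polylines(im,[(proj(K,P,X)*16).astype(np.int32)],True,col,1,cv2.LINE_AA,4)
g=(255,0,255)
circ((448.6,173.7),18,50,g);circ((455,-336.4),18,50,g);circ((441.2,9.6),22,50,g);circ((443.6,-167),40,12,g);circ((443.6,-167),13,66,g);circ((652,6.6),60,20,g);circ((438,345),19,38,g);circ((679,-207.4),20,5,g);circ((615,-201),20,5,g)
circ((644.5,213),60,20,g); circ((416.7,365.3),5,38,g)
cv2.imwrite("pics/side_ov.png",cv2.resize(im[150:420,200:440],None,fx=2.2,fy=2.2,interpolation=cv2.INTER_CUBIC))
```

```text
0.022
[[-0.    -0.958  0.288]
 [-0.001  0.288  0.958]
 [-1.    -0.    -0.001]]
jaw yaw 73.28754268406792
```

View pics/side_ov.png

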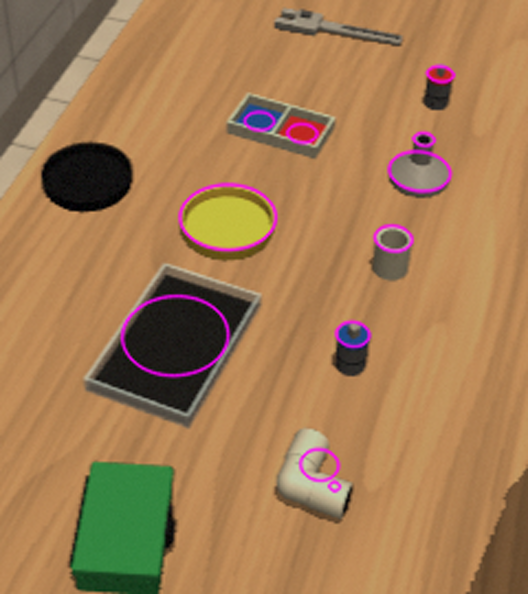

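Side-view overlay agrees with the top-view positions: all the circles land on their objects. Starting with the elbow.

Call:
move_arm(
  series=[
    {"x":3.3,"y":-3.7,"wz":1.9,"gripper":-1},
    {"x":3.3,"y":-3.7,"wz":1.9},
    {"x":3.3,"y":-3.7,"wz":1.9},
    {"x":3.3,"y":-3.7,"wz":1.9},
    {"x":3.3,"y":-3.7,"wz":1.9},
    {"x":3.3,"y":-3.7,"wz":1.9,"z":-4},
    {"x":3.2,"y":-3.4,"wz":1.9,"z":-5},
    {},
    {},
  ],
)

```text
schema error: expected keys x, y, z, wx, wy, wz, gripper
```

```bash
cat > st.py <<'E'
from h import *
import sys
def st():
    s=bot.sense();M=R.from_euler("xyz",s["tcp_rot"],degrees=True).as_matrix()
    print("t",round(s["time_s"],2),"tcp mm",(s["eef_pos"]*1000).round(1),"down",M[:,0].round(3),"jaw",round(np.degrees(np.arctan2(M[1,2],M[0,2])),1),"gap",round(s["finger_gap"],3),"F",s["ft_force"].round(1),"q7",s["joint_positions"][6].round(1));return s
if __name__=="__main__":
    s=st()
    for a in sys.argv[1:]:
        n,f=a.split(":")
        if n=="wrist": s=bot.sense()
        im=bot.grab_frame(n);cv2.imwrite(f"pics/{f}.png",im[:,:,::-1])
E
python3 st.py wrist:w1
```

```text
t 0.15 tcp mm [186.8 622.1 252.6] down [-0.    -0.001 -1.   ] jaw 73.3 gap 0.997 F [-0.3  0.2 -0.3] q7 -4.1
```

View pics/w1.png

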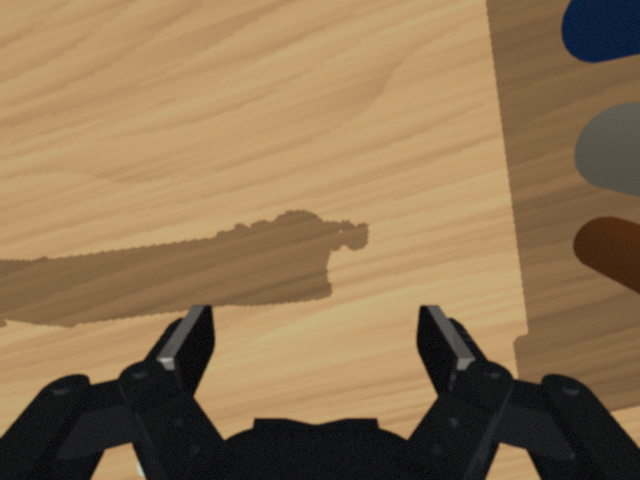

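All keys are required in every row, and nothing moved. The wrist picture is unchanged: bare table and the arm's shadow.

Call:
move_arm(
  series=[
    {"x":3.3,"y":-3.7,"z":0,"wx":0,"wy":0,"wz":1.9,"gripper":-1},
    {"x":3.3,"y":-3.7,"z":0,"wx":0,"wy":0,"wz":1.9,"gripper":-1},
    {"x":3.3,"y":-3.7,"z":0,"wx":0,"wy":0,"wz":1.9,"gripper":-1},
    {"x":3.3,"y":-3.7,"z":0,"wx":0,"wy":0,"wz":1.9,"gripper":-1},
    {"x":3.3,"y":-3.7,"z":0,"wx":0,"wy":0,"wz":1.9,"gripper":-1},
    {"x":3.3,"y":-3.7,"z":-4,"wx":0,"wy":0,"wz":1.9,"gripper":-1},
    {"x":3.2,"y":-3.4,"z":-5,"wx":0,"wy":0,"wz":1.9,"gripper":-1},
    {"x":0,"y":0,"z":0,"wx":0,"wy":0,"wz":0,"gripper":-1},
    {"x":0,"y":0,"z":0,"wx":0,"wy":0,"wz":0,"gripper":-1},
  ],
)

```text
time_s: 1.32
eef_pos: [0.4133, 0.3709, 0.1686]
tcp_rot: [30.5, 90.0, 117.1]
ft_force: [-0.4, 1.0, 1.0]
finger_gap: 1.001
```

```bash
python3 st.py wrist:w2
```

```text
t 1.32 tcp mm [413.3 370.9 168.6] down [-0.     0.001 -1.   ] jaw 86.6 gap 1.001 F [-0.4  1.   1. ] q7 40.6
```

View pics/w2.png

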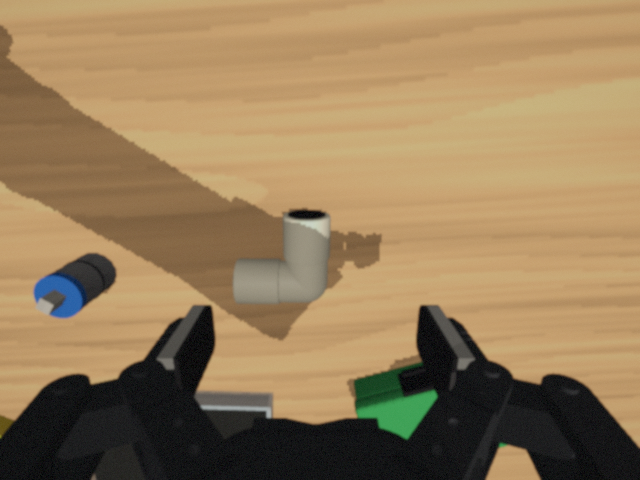

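Wrist view: elbow at (300,255), with leg B (the gripping leg) from (307,290) up to its open end at (306,213). I'll check its axis.

Run:
```python
from h import *
s=bot.sense();K,P=cam("wrist",s);print(s["eef_pos"])
im=cv2.imread("pics/w2.png")
hsv=cv2.cvtColor(im,cv2.COLOR_BGR2HSV)
for v in (225,235,245):
    row=hsv[v,260:360];m=(row[:,1]<65)&(row[:,2]>70)
    u=260+np.where(m)[0];print(v,u.min(),u.max(),(onplane(K,P,[[u.min()-.5,v],[u.max()+.5,v],[(u.min()+u.max())/2,v]],.019)*1000).round(1)[:,:2].tolist())
print(proj(K,P,[[.4167,.3653,.038]]))
```

```text
[0.4131881  0.37172596 0.16912706]
225 283 329 [[408.9, 344.5], [411.0, 382.0], [409.9, 363.2]]
235 284 329 [[417.3, 344.5], [419.4, 381.7], [418.4, 363.1]]
245 284 328 [[425.8, 343.8], [428.0, 380.5], [426.9, 362.1]]
[[308.69073363 240.41535573]]
```

Call:
move_arm(
  series=[
    {"x":0.36,"y":-0.77,"z":-3,"wx":0,"wy":0,"wz":0,"gripper":-1},
    {"x":0,"y":0,"z":-4,"wx":0,"wy":0,"wz":0,"gripper":-1},
    {"x":0,"y":0,"z":-2.5,"wx":0,"wy":0,"wz":0,"gripper":-1},
    {"x":0,"y":0,"z":0,"wx":0,"wy":0,"wz":0,"gripper":-1},
    {"x":0,"y":0,"z":0,"wx":0,"wy":0,"wz":0,"gripper":-1},
  ],
)

```text
time_s: 2.0
eef_pos: [0.4176, 0.364, 0.0749]
tcp_rot: [-35.0, 89.8, 51.6]
ft_force: [-0.1, -0.5, 1.6]
finger_gap: 1.002
```

```bash
python3 st.py wrist:w3
```

```text
t 2.0 tcp mm [417.6 364.   74.9] down [ 0.002  0.002 -1.   ] jaw 86.7 gap 1.002 F [-0.1 -0.5  1.6] q7 41.6
```

View pics/w3.png

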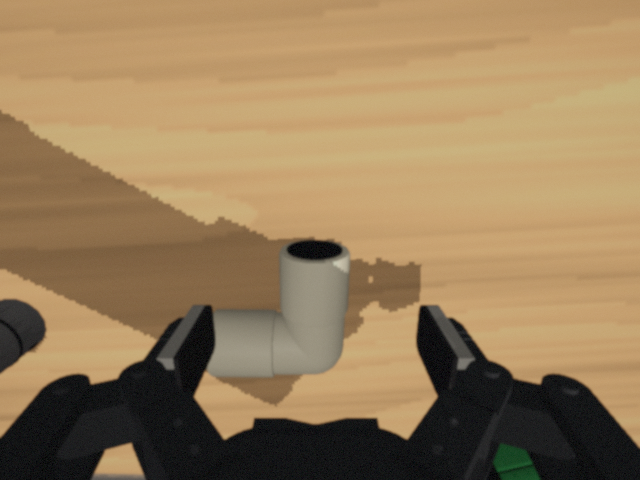

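Leg centred at u≈315 between the fingers. Going down and gripping.

Call:
move_arm(
  series=[
    {"x":0,"y":0,"z":-2.4,"wx":0,"wy":0,"wz":0,"gripper":-1},
    {"x":0,"y":0,"z":-2.4,"wx":0,"wy":0,"wz":0,"gripper":-1},
    {"x":0,"y":0,"z":0,"wx":0,"wy":0,"wz":0,"gripper":-1},
    {"x":0,"y":0,"z":0,"wx":0,"wy":0,"wz":0,"gripper":1},
    {"x":0,"y":0,"z":0,"wx":0,"wy":0,"wz":0,"gripper":1},
    {"x":0,"y":0,"z":0,"wx":0,"wy":0,"wz":0,"gripper":1},
    {"x":0,"y":0,"z":0,"wx":0,"wy":0,"wz":0,"gripper":1},
    {"x":0,"y":0,"z":0,"wx":0,"wy":0,"wz":0,"gripper":1},
  ],
  force=40,
)

```text
time_s: 3.05
eef_pos: [0.4177, 0.3629, 0.0265]
tcp_rot: [-43.3, 89.9, 43.2]
ft_force: [-1.5, -0.9, 7.3]
finger_gap: 0.429
```

```bash
python3 st.py wrist:w4
```

```text
t 3.05 tcp mm [417.7 362.9  26.5] down [ 0.001  0.001 -1.   ] jaw 86.6 gap 0.429 F [-1.5 -0.9  7.3] q7 41.6
```

View pics/w4.png

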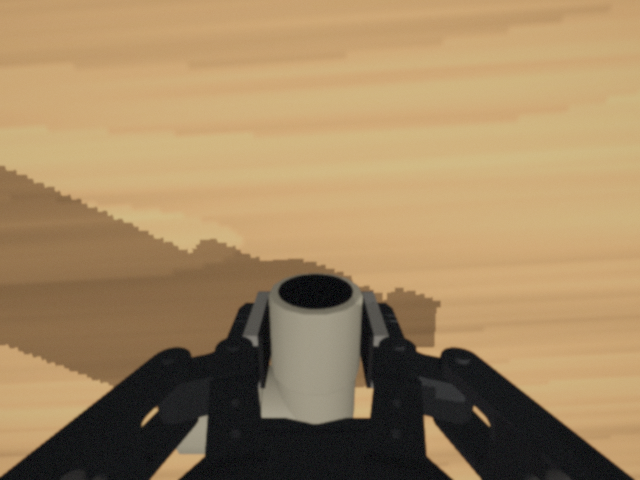

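Elbow is held (gap ≈ 37 mm). Lifting and carrying to the clear tray.

Call:
move_arm(
  series=[
    {"x":0,"y":0,"z":3,"wx":0,"wy":0,"wz":0,"gripper":1},
    {"x":0,"y":0,"z":5,"wx":0,"wy":0,"wz":0,"gripper":1},
    {"x":2,"y":-1.2,"z":1,"wx":0,"wy":0,"wz":0,"gripper":1},
    {"x":4,"y":-2.2,"z":0,"wx":0,"wy":0,"wz":-0.5,"gripper":1},
    {"x":4,"y":-2.2,"z":0,"wx":0,"wy":0,"wz":-0.5,"gripper":1},
    {"x":4,"y":-2.2,"z":0,"wx":0,"wy":0,"wz":-0.5,"gripper":1},
    {"x":4,"y":-2.2,"z":0,"wx":0,"wy":0,"wz":-0.5,"gripper":1},
    {"x":2.8,"y":-1.6,"z":0,"wx":0,"wy":0,"wz":0,"gripper":1},
    {"x":0,"y":0,"z":0,"wx":0,"wy":0,"wz":0,"gripper":1},
    {"x":0,"y":0,"z":0,"wx":0,"wy":0,"wz":0,"gripper":1},
  ],
)

```text
time_s: 4.35
eef_pos: [0.6242, 0.2472, 0.1152]
tcp_rot: [72.0, 89.9, 156.6]
ft_force: [0.0, 0.9, -1.5]
finger_gap: 0.431
```

```bash
python3 st.py wrist:w5 top:t5
```

```text
t 4.35 tcp mm [624.2 247.2 115.2] down [-0.001  0.001 -1.   ] jaw 84.6 gap 0.431 F [ 0.   0.9 -1.5] q7 60.5
```

View pics/t5.png

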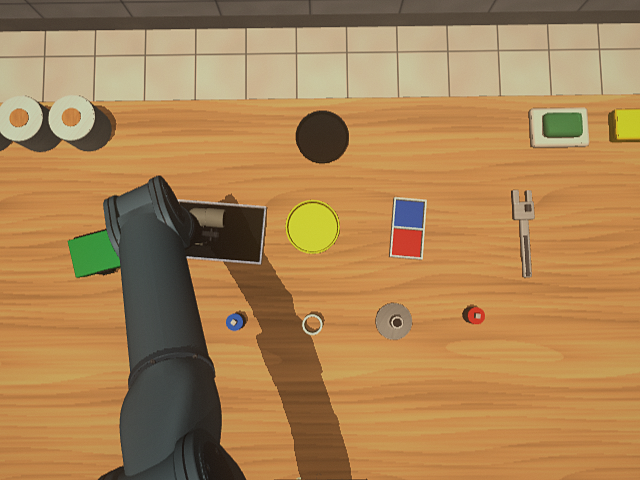

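Elbow held over the tray at (207,220). Lowering.

Call:
move_arm(
  series=[
    {"x":0.1,"y":0,"z":-3,"wx":0,"wy":0,"wz":0,"gripper":1},
    {"x":0,"y":0,"z":-3,"wx":0,"wy":0,"wz":0,"gripper":1},
    {"x":0,"y":0,"z":-1.2,"wx":0,"wy":0,"wz":0,"gripper":1},
    {"x":0,"y":0,"z":-0.6,"wx":0,"wy":0,"wz":0,"gripper":1},
    {"x":0,"y":0,"z":-0.4,"wx":0,"wy":0,"wz":0,"gripper":1},
    {"x":0,"y":0,"z":0,"wx":0,"wy":0,"wz":0,"gripper":1},
    {"x":0,"y":0,"z":0,"wx":0,"wy":0,"wz":0,"gripper":1},
  ],
)

```text
time_s: 5.32
eef_pos: [0.6267, 0.2466, 0.0341]
tcp_rot: [-61.2, 89.9, 23.4]
ft_force: [-0.1, -0.3, -1.0]
finger_gap: 0.429
```

```bash
python3 st.py wrist:w6
```

```text
t 5.33 tcp mm [626.7 246.6  34.1] down [ 0.001  0.    -1.   ] jaw 84.6 gap 0.429 F [-0.1 -0.3 -1. ] q7 60.6
```

View pics/w6.png

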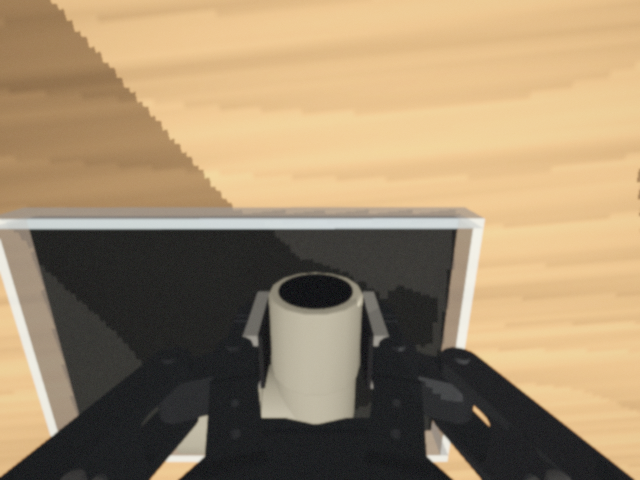

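Elbow is inside the walls, with its end at (315,290) and the near wall at v≈220. Lowering the last 2 mm, then opening partway and retreating.

Call:
move_arm(
  series=[
    {"x":0,"y":0,"z":-0.2,"wx":0,"wy":0,"wz":0,"gripper":1},
    {"x":0,"y":0,"z":-0.05,"wx":0,"wy":0,"wz":0,"gripper":1},
    {"x":0,"y":0,"z":0,"wx":0,"wy":0,"wz":0,"gripper":-0.4},
    {"x":0,"y":0,"z":0,"wx":0,"wy":0,"wz":0,"gripper":-0.4},
    {"x":0,"y":0,"z":0,"wx":0,"wy":0,"wz":0,"gripper":-0.4},
    {"x":0,"y":0,"z":0,"wx":0,"wy":0,"wz":0,"gripper":-0.4},
    {"x":0,"y":0,"z":2,"wx":0,"wy":0,"wz":0,"gripper":-0.4},
    {"x":0,"y":0,"z":4,"wx":0,"wy":0,"wz":0,"gripper":-0.4},
    {"x":0,"y":0,"z":5,"wx":0,"wy":0,"wz":0,"gripper":-1},
    {"x":0,"y":0,"z":0,"wx":0,"wy":0,"wz":0,"gripper":-1},
    {"x":0,"y":0,"z":0,"wx":0,"wy":0,"wz":0,"gripper":-1},
  ],
)

```text
time_s: 6.75
eef_pos: [0.6263, 0.2465, 0.1418]
tcp_rot: [-58.9, 89.9, 25.6]
ft_force: [-0.5, 0.5, -1.6]
finger_gap: 0.998
```

```bash
python3 st.py wrist:w7
```

```text
t 6.75 tcp mm [626.3 246.5 141.8] down [ 0.001  0.    -1.   ] jaw 84.6 gap 0.998 F [-0.5  0.5 -1.6] q7 60.5
```

View pics/w7.png

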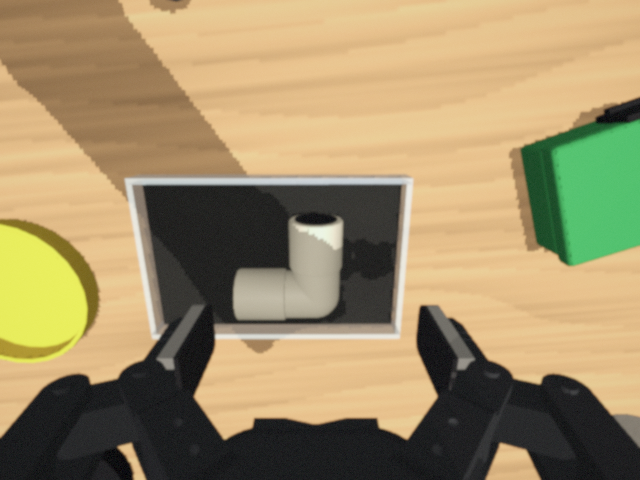

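Elbow lies flat in the clear tray at (290,270), with about 60 mm free on its left (−y) side for the coupler. Coupler next, jaws turned along the tray's x.

Call:
move_arm(
  series=[
    {"x":-1.85,"y":-2.37,"z":0,"wx":0,"wy":0,"wz":-9,"gripper":-1},
    {"x":-1.85,"y":-2.37,"z":0,"wx":0,"wy":0,"wz":-9,"gripper":-1},
    {"x":-1.85,"y":-2.37,"z":0,"wx":0,"wy":0,"wz":-9,"gripper":-1},
    {"x":-1.85,"y":-2.37,"z":0,"wx":0,"wy":0,"wz":-9,"gripper":-1},
    {"x":-1.85,"y":-2.37,"z":0,"wx":0,"wy":0,"wz":-9,"gripper":-1},
    {"x":-1.85,"y":-2.37,"z":0,"wx":0,"wy":0,"wz":-9,"gripper":-1},
    {"x":-1.85,"y":-2.37,"z":0,"wx":0,"wy":0,"wz":-9,"gripper":-1},
    {"x":-1.85,"y":-2.37,"z":0,"wx":0,"wy":0,"wz":-9,"gripper":-1},
    {"x":-1.85,"y":-2.37,"z":0,"wx":0,"wy":0,"wz":-9,"gripper":-1},
    {"x":-1.85,"y":-2.37,"z":0,"wx":0,"wy":0,"wz":-9,"gripper":-1},
    {"x":0,"y":0,"z":0,"wx":0,"wy":0,"wz":0,"gripper":-1},
    {"x":0,"y":0,"z":0,"wx":0,"wy":0,"wz":0,"gripper":-1},
  ],
)

```text
time_s: 8.3
eef_pos: [0.4414, 0.01, 0.1406]
tcp_rot: [-169.5, 90.0, -174.8]
ft_force: [0.1, 0.7, 0.0]
finger_gap: 1.002
```

```bash
python3 st.py wrist:w8
```

```text
t 8.3 tcp mm [441.4  10.  140.6] down [-0. -0. -1.] jaw -5.3 gap 1.002 F [0.1 0.7 0. ] q7 4.2
```

View pics/w8.png

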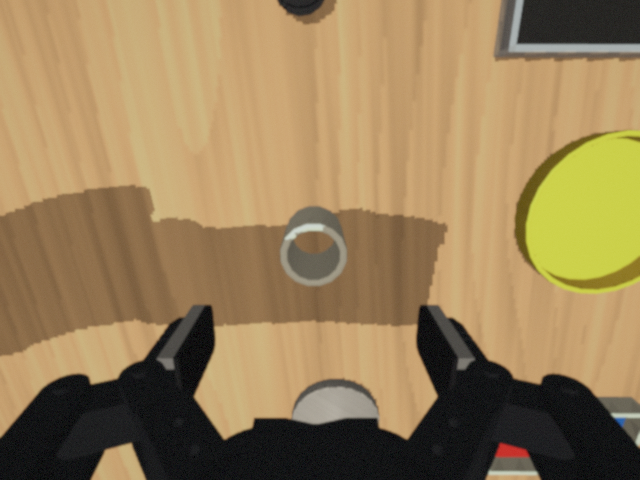

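Coupler rim centred at (314,254). Going down and gripping.

Call:
move_arm(
  series=[
    {"x":0,"y":0,"z":-4,"wx":0,"wy":0,"wz":0,"gripper":-1},
    {"x":0,"y":0,"z":-4,"wx":0,"wy":0,"wz":0,"gripper":-1},
    {"x":0,"y":0,"z":-1.8,"wx":0,"wy":0,"wz":0,"gripper":-1},
    {"x":0,"y":0,"z":0,"wx":0,"wy":0,"wz":0,"gripper":-1},
    {"x":0,"y":0,"z":0,"wx":0,"wy":0,"wz":0,"gripper":1},
    {"x":0,"y":0,"z":0,"wx":0,"wy":0,"wz":0,"gripper":1},
    {"x":0,"y":0,"z":0,"wx":0,"wy":0,"wz":0,"gripper":1},
    {"x":0,"y":0,"z":0,"wx":0,"wy":0,"wz":0,"gripper":1},
    {"x":0,"y":0,"z":0,"wx":0,"wy":0,"wz":0,"gripper":1},
  ],
  force=40,
)

```text
time_s: 9.48
eef_pos: [0.4419, 0.0097, 0.0439]
tcp_rot: [26.5, 89.9, 21.1]
ft_force: [-1.0, 0.5, 7.3]
finger_gap: 0.498
```

```bash
python3 st.py
```

```text
t 9.47 tcp mm [441.9   9.7  43.9] down [ 0.002  0.001 -1.   ] jaw -5.4 gap 0.498 F [-1.   0.5  7.3] q7 11.8
```

Call:
move_arm(
  series=[
    {"x":0,"y":0,"z":3,"wx":0,"wy":0,"wz":0,"gripper":1},
    {"x":0,"y":0,"z":4,"wx":0,"wy":0,"wz":0,"gripper":1},
    {"x":2,"y":1.4,"z":1,"wx":0,"wy":0,"wz":0,"gripper":1},
    {"x":4,"y":2.8,"z":0,"wx":0,"wy":0,"wz":0,"gripper":1},
    {"x":4,"y":2.8,"z":0,"wx":0,"wy":0,"wz":0,"gripper":1},
    {"x":4,"y":2.8,"z":0,"wx":0,"wy":0,"wz":0,"gripper":1},
    {"x":4,"y":2.8,"z":0,"wx":0,"wy":0,"wz":0,"gripper":1},
    {"x":1.7,"y":1.4,"z":0,"wx":0,"wy":0,"wz":0,"gripper":1},
    {"x":0,"y":0,"z":0,"wx":0,"wy":0,"wz":0,"gripper":1},
    {"x":0,"y":0,"z":0,"wx":0,"wy":0,"wz":0,"gripper":1},
  ],
)

```text
time_s: 10.72
eef_pos: [0.6373, 0.1484, 0.1229]
tcp_rot: [-135.1, 89.9, -140.6]
ft_force: [0.0, 0.3, -0.7]
finger_gap: 0.501
```

```bash
python3 st.py wrist:w9
```

```text
t 10.72 tcp mm [637.3 148.4 122.9] down [-0.001 -0.001 -1.   ] jaw -5.5 gap 0.501 F [ 0.   0.3 -0.7] q7 -5.6
```

View pics/w9.png

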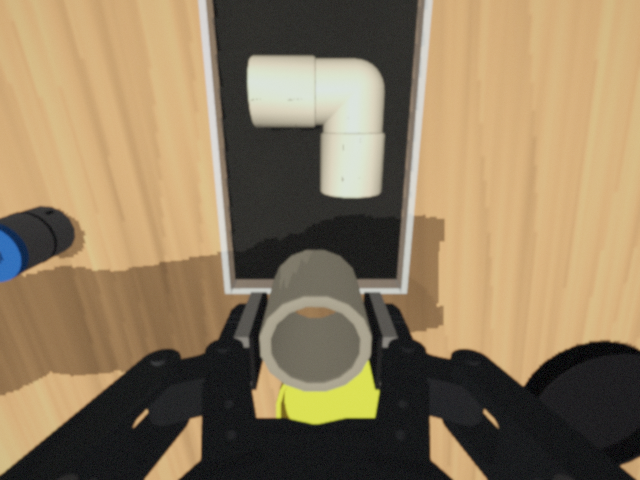

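Run:
```python
from h import *
s=bot.sense();K,P=cam("wrist",s)
print("wall floor edge",onplane(K,P,[[315,280]],.005)*1000,"wall top",onplane(K,P,[[315,291]],.02)*1000,"elbow end",onplane(K,P,[[352,197]],.024)*1000, "side walls",onplane(K,P,[[226,290],[408,290]],.02)*1000)
```

```text
wall floor edge [[633.1599497  115.55589244   5.        ]] wall top [[633.04621066 114.08716304  20.        ]] elbow end [[662.8854197  179.65427318  24.        ]] side walls [[570.65091016 120.79447057  20.        ]
 [698.35805939 108.67325359  20.        ]]
```

Free gap spans y≈116–180 mm, so the coupler at 148 fits in the middle. Lowering.

Call:
move_arm(
  series=[
    {"x":0,"y":0,"z":-3,"wx":0,"wy":0,"wz":0,"gripper":1},
    {"x":0,"y":0,"z":-2.5,"wx":0,"wy":0,"wz":0,"gripper":1},
    {"x":0,"y":0,"z":-1,"wx":0,"wy":0,"wz":0,"gripper":1},
    {"x":0,"y":0,"z":-0.5,"wx":0,"wy":0,"wz":0,"gripper":1},
    {"x":0,"y":0,"z":-0.2,"wx":0,"wy":0,"wz":0,"gripper":1},
    {"x":0,"y":0,"z":0,"wx":0,"wy":0,"wz":0,"gripper":1},
    {"x":0,"y":0,"z":0,"wx":0,"wy":0,"wz":0,"gripper":1},
  ],
)

```text
time_s: 11.65
eef_pos: [0.6386, 0.1495, 0.0515]
tcp_rot: [19.5, 89.9, 14.1]
ft_force: [0.5, -0.5, -0.5]
finger_gap: 0.5
```

```bash
python3 st.py
```

```text
t 11.65 tcp mm [638.6 149.5  51.5] down [ 0.001  0.    -1.   ] jaw -5.4 gap 0.5 F [ 0.5 -0.5 -0.5] q7 -3.8
```

Call:
move_arm(
  series=[
    {"x":0,"y":0,"z":-0.2,"wx":0,"wy":0,"wz":0,"gripper":1},
    {"x":0,"y":0,"z":-0.1,"wx":0,"wy":0,"wz":0,"gripper":1},
    {"x":0,"y":0,"z":0,"wx":0,"wy":0,"wz":0,"gripper":-0.5},
    {"x":0,"y":0,"z":0,"wx":0,"wy":0,"wz":0,"gripper":-0.5},
    {"x":0,"y":0,"z":0,"wx":0,"wy":0,"wz":0,"gripper":-0.5},
    {"x":0,"y":0,"z":0,"wx":0,"wy":0,"wz":0,"gripper":-0.5},
    {"x":0,"y":0,"z":2,"wx":0,"wy":0,"wz":0,"gripper":-0.5},
    {"x":0,"y":0,"z":4,"wx":0,"wy":0,"wz":0,"gripper":-0.5},
    {"x":0,"y":0,"z":4,"wx":0,"wy":0,"wz":0,"gripper":-1},
    {"x":0,"y":0,"z":0,"wx":0,"wy":0,"wz":0,"gripper":-1},
    {"x":0,"y":0,"z":0,"wx":0,"wy":0,"wz":0,"gripper":-1},
  ],
)

```text
time_s: 13.02
eef_pos: [0.638, 0.1496, 0.1484]
tcp_rot: [67.4, 90.0, 62.0]
ft_force: [0.2, -0.5, 1.0]
finger_gap: 1.008
```

```bash
python3 st.py wrist:w10
```

```text
t 13.03 tcp mm [638.  149.6 148.4] down [ 0.  0. -1.] jaw -5.4 gap 1.008 F [ 0.2 -0.5  1. ] q7 -6.2
```

View pics/w10.png

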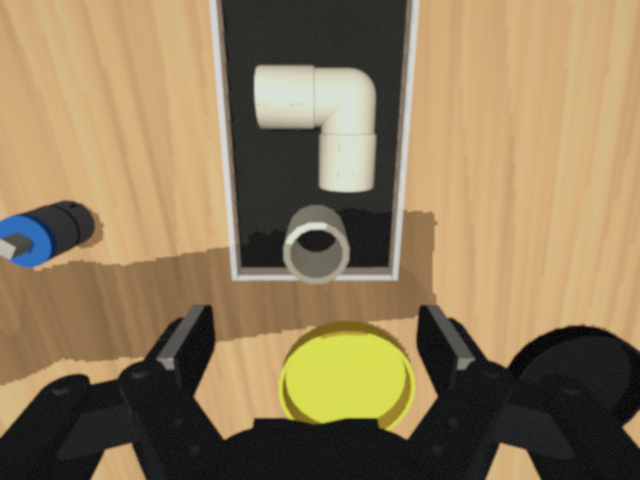

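Coupler stands on end at (316,245) in the tray, clear of the elbow. Blue cartridge next, jaws turned back by 90°.

Call:
move_arm(
  series=[
    {"x":-1.9,"y":0.24,"z":0,"wx":0,"wy":0,"wz":9,"gripper":-1},
    {"x":-1.9,"y":0.24,"z":0,"wx":0,"wy":0,"wz":9,"gripper":-1},
    {"x":-1.9,"y":0.24,"z":0,"wx":0,"wy":0,"wz":9,"gripper":-1},
    {"x":-1.9,"y":0.24,"z":0,"wx":0,"wy":0,"wz":9,"gripper":-1},
    {"x":-1.9,"y":0.24,"z":0,"wx":0,"wy":0,"wz":9,"gripper":-1},
    {"x":-1.9,"y":0.24,"z":0,"wx":0,"wy":0,"wz":9,"gripper":-1},
    {"x":-1.9,"y":0.24,"z":0,"wx":0,"wy":0,"wz":9,"gripper":-1},
    {"x":-1.9,"y":0.24,"z":0,"wx":0,"wy":0,"wz":9,"gripper":-1},
    {"x":-1.9,"y":0.24,"z":0,"wx":0,"wy":0,"wz":9,"gripper":-1},
    {"x":-1.9,"y":0.24,"z":0,"wx":0,"wy":0,"wz":9,"gripper":-1},
    {"x":0,"y":0,"z":0,"wx":0,"wy":0,"wz":0,"gripper":-1},
    {"x":0,"y":0,"z":0,"wx":0,"wy":0,"wz":0,"gripper":-1},
  ],
)

```text
time_s: 14.58
eef_pos: [0.4488, 0.1732, 0.1476]
tcp_rot: [-145.1, 90.0, -60.7]
ft_force: [-0.1, 0.5, 0.1]
finger_gap: 1.0
```

```bash
python3 st.py wrist:w11
```

```text
t 14.57 tcp mm [448.8 173.2 147.6] down [ 0. -0. -1.] jaw 84.4 gap 1.0 F [-0.1  0.5  0.1] q7 59.7
```

View pics/w11.png

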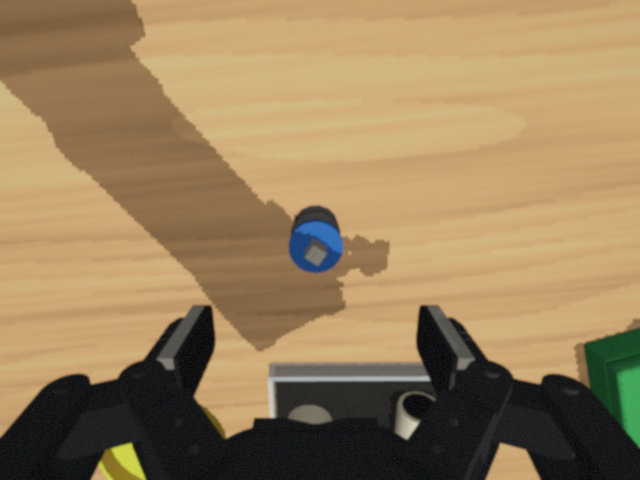

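Blue cartridge centred at (316,248). Descending and gripping.

Call:
move_arm(
  series=[
    {"x":0,"y":0,"z":-4,"wx":0,"wy":0,"wz":0,"gripper":-1},
    {"x":0,"y":0,"z":-4,"wx":0,"wy":0,"wz":0,"gripper":-1},
    {"x":0,"y":0,"z":-2.6,"wx":0,"wy":0,"wz":0,"gripper":-1},
    {"x":0,"y":0,"z":0,"wx":0,"wy":0,"wz":0,"gripper":-1},
    {"x":0,"y":0,"z":0,"wx":0,"wy":0,"wz":0,"gripper":1},
    {"x":0,"y":0,"z":0,"wx":0,"wy":0,"wz":0,"gripper":1},
    {"x":0,"y":0,"z":0,"wx":0,"wy":0,"wz":0,"gripper":1},
    {"x":0,"y":0,"z":0,"wx":0,"wy":0,"wz":0,"gripper":1},
    {"x":0,"y":0,"z":0,"wx":0,"wy":0,"wz":0,"gripper":1},
  ],
  force=40,
)

```text
time_s: 15.75
eef_pos: [0.4489, 0.1737, 0.043]
tcp_rot: [-58.5, 89.9, 26.0]
ft_force: [-0.7, -0.7, 7.0]
finger_gap: 0.41
```

```bash
python3 st.py
```

```text
t 15.75 tcp mm [448.9 173.7  43. ] down [ 0.002  0.001 -1.   ] jaw 84.6 gap 0.41 F [-0.7 -0.7  7. ] q7 60.4
```

Call:
move_arm(
  series=[
    {"x":0,"y":0,"z":4,"wx":0,"wy":0,"wz":0,"gripper":1},
    {"x":0,"y":0,"z":5,"wx":0,"wy":0,"wz":0,"gripper":1},
    {"x":2.3,"y":-3.8,"z":0,"wx":0,"wy":0,"wz":0,"gripper":1},
    {"x":2.3,"y":-3.8,"z":0,"wx":0,"wy":0,"wz":0,"gripper":1},
    {"x":2.3,"y":-3.8,"z":0,"wx":0,"wy":0,"wz":0,"gripper":1},
    {"x":2.3,"y":-3.8,"z":0,"wx":0,"wy":0,"wz":0,"gripper":1},
    {"x":2.3,"y":-3.8,"z":0,"wx":0,"wy":0,"wz":0,"gripper":1},
    {"x":2.3,"y":-3.8,"z":0,"wx":0,"wy":0,"wz":0,"gripper":1},
    {"x":2.3,"y":-3.8,"z":0,"wx":0,"wy":0,"wz":0,"gripper":1},
    {"x":2.3,"y":-3.8,"z":0,"wx":0,"wy":0,"wz":0,"gripper":1},
    {"x":2.3,"y":-3.8,"z":0,"wx":0,"wy":0,"wz":0,"gripper":1},
    {"x":2.3,"y":-3.8,"z":0,"wx":0,"wy":0,"wz":0,"gripper":1},
  ],
)

```text
time_s: 17.25
eef_pos: [0.6787, -0.2077, 0.1323]
tcp_rot: [-56.0, 90.0, 28.6]
ft_force: [0.6, -0.6, 0.3]
finger_gap: 0.408
```

Call:
move_arm(
  series=[
    {"x":0,"y":0,"z":0,"wx":0,"wy":0,"wz":0,"gripper":1},
    {"x":0,"y":0,"z":0,"wx":0,"wy":0,"wz":0,"gripper":1},
  ],
)

```text
time_s: 17.5
eef_pos: [0.6778, -0.2057, 0.1317]
tcp_rot: [37.5, 89.9, 122.1]
ft_force: [-0.2, 0.7, -0.7]
finger_gap: 0.406
```

```bash
python3 st.py wrist:w12
```

```text
t 17.5 tcp mm [ 677.8 -205.7  131.7] down [-0.001  0.001 -1.   ] jaw 84.6 gap 0.406 F [-0.2  0.7 -0.7] q7 100.9
```

View pics/w12.png

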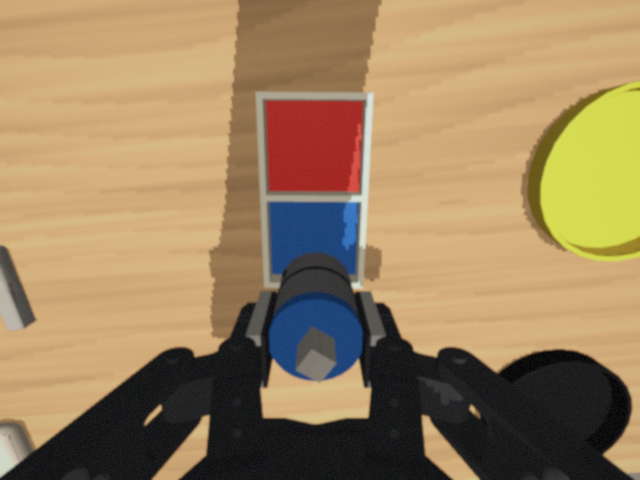

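Run:
```python
from h import *
s=bot.sense();K,P=cam("wrist",s)
print((onplane(K,P,[[257,93],[373,95],[264,286],[363,286],[315,198],[315,286]],.02)*1000).round(1))
```

```text
[[ 576.7 -232.7   20. ]
 [ 584.4 -161.9   20. ]
 [ 706.4 -246.4   20. ]
 [ 713.1 -174.6   20. ]
 [ 645.1 -203.4   20. ]
 [ 709.9 -209.4   20. ]]
```

Wrist rays give the tray centre at (645,−204) and the blue bay at (677,−207); the TCP is within 2 mm of that. Lowering.

Call:
move_arm(
  series=[
    {"x":0,"y":-0.05,"z":-3,"wx":0,"wy":0,"wz":0,"gripper":1},
    {"x":0,"y":0,"z":-3,"wx":0,"wy":0,"wz":0,"gripper":1},
    {"x":0,"y":0,"z":-1.2,"wx":0,"wy":0,"wz":0,"gripper":1},
    {"x":0,"y":0,"z":-0.6,"wx":0,"wy":0,"wz":0,"gripper":1},
    {"x":0,"y":0,"z":-0.4,"wx":0,"wy":0,"wz":0,"gripper":1},
    {"x":0,"y":0,"z":0,"wx":0,"wy":0,"wz":0,"gripper":1},
    {"x":0,"y":0,"z":0,"wx":0,"wy":0,"wz":0,"gripper":1},
  ],
)

```text
time_s: 18.42
eef_pos: [0.6787, -0.2072, 0.0506]
tcp_rot: [-98.1, 89.9, -13.5]
ft_force: [0.0, 0.7, -1.0]
finger_gap: 0.406
```

```bash
python3 st.py
```

```text
t 18.43 tcp mm [ 678.7 -207.2   50.6] down [ 0.001 -0.    -1.   ] jaw 84.6 gap 0.406 F [ 0.   0.7 -1. ] q7 101.2
```

Call:
move_arm(
  series=[
    {"x":0,"y":0,"z":-0.2,"wx":0,"wy":0,"wz":0,"gripper":1},
    {"x":0,"y":0,"z":-0.1,"wx":0,"wy":0,"wz":0,"gripper":1},
    {"x":0,"y":0,"z":0,"wx":0,"wy":0,"wz":0,"gripper":-0.5},
    {"x":0,"y":0,"z":0,"wx":0,"wy":0,"wz":0,"gripper":-0.5},
    {"x":0,"y":0,"z":0,"wx":0,"wy":0,"wz":0,"gripper":-0.5},
    {"x":0,"y":0,"z":0,"wx":0,"wy":0,"wz":0,"gripper":-0.5},
    {"x":0,"y":0,"z":2,"wx":0,"wy":0,"wz":0,"gripper":-0.5},
    {"x":0,"y":0,"z":4,"wx":0,"wy":0,"wz":0,"gripper":-0.5},
    {"x":0,"y":0,"z":4,"wx":0,"wy":0,"wz":0,"gripper":-1},
    {"x":0,"y":0,"z":0,"wx":0,"wy":0,"wz":0,"gripper":-1},
    {"x":0,"y":0,"z":0,"wx":0,"wy":0,"wz":0,"gripper":-1},
  ],
)

```text
time_s: 19.8
eef_pos: [0.6781, -0.207, 0.1474]
tcp_rot: [-91.6, 90.0, -7.0]
ft_force: [0.3, 0.9, 0.2]
finger_gap: 1.003
```

```bash
python3 st.py wrist:w13
```

```text
t 19.8 tcp mm [ 678.1 -207.   147.4] down [ 0. -0. -1.] jaw 84.6 gap 1.003 F [0.3 0.9 0.2] q7 100.9
```

View pics/w13.png

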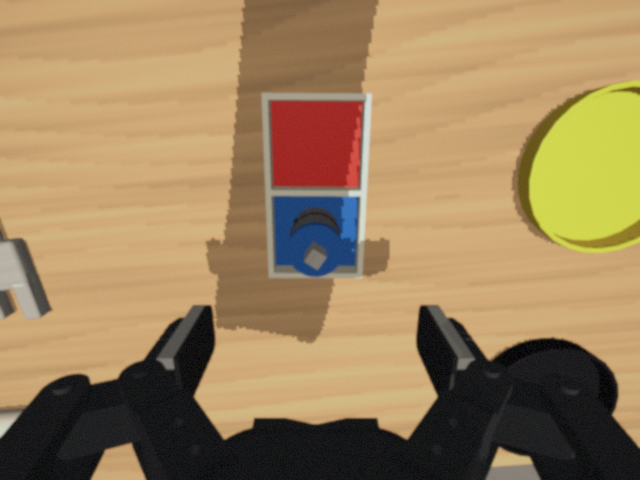

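Blue cartridge upright in the blue bay at (316,245). Red next.

Call:
move_arm(
  series=[
    {"x":-3.2,"y":-1.85,"z":0,"wx":0,"wy":0,"wz":0,"gripper":-1},
    {"x":-3.2,"y":-1.85,"z":0,"wx":0,"wy":0,"wz":0,"gripper":-1},
    {"x":-3.2,"y":-1.85,"z":0,"wx":0,"wy":0,"wz":0,"gripper":-1},
    {"x":-3.2,"y":-1.85,"z":0,"wx":0,"wy":0,"wz":0,"gripper":-1},
    {"x":-3.2,"y":-1.85,"z":0,"wx":0,"wy":0,"wz":0,"gripper":-1},
    {"x":-3.2,"y":-1.85,"z":0,"wx":0,"wy":0,"wz":0,"gripper":-1},
    {"x":-3.1,"y":-1.85,"z":0,"wx":0,"wy":0,"wz":0,"gripper":-1},
    {"x":0,"y":0,"z":0,"wx":0,"wy":0,"wz":0,"gripper":-1},
    {"x":0,"y":0,"z":0,"wx":0,"wy":0,"wz":0,"gripper":-1},
  ],
)

```text
time_s: 20.98
eef_pos: [0.4555, -0.3358, 0.1463]
tcp_rot: [30.0, 89.9, 114.6]
ft_force: [1.0, 1.1, -0.1]
finger_gap: 0.999
```

```bash
python3 st.py wrist:w14
```

```text
t 20.98 tcp mm [ 455.5 -335.8  146.3] down [-0.     0.001 -1.   ] jaw 84.6 gap 0.999 F [ 1.   1.1 -0.1] q7 119.8
```

View pics/w14.png

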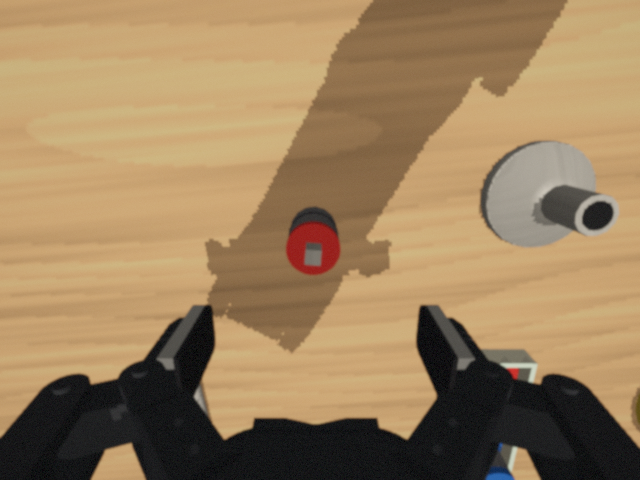

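Red cartridge centred at (313,248). Descending and gripping.

Call:
move_arm(
  series=[
    {"x":0,"y":-0.05,"z":-4,"wx":0,"wy":0,"wz":0,"gripper":-1},
    {"x":0,"y":0,"z":-4,"wx":0,"wy":0,"wz":0,"gripper":-1},
    {"x":0,"y":0,"z":-2.5,"wx":0,"wy":0,"wz":0,"gripper":-1},
    {"x":0,"y":0,"z":0,"wx":0,"wy":0,"wz":0,"gripper":-1},
    {"x":0,"y":0,"z":0,"wx":0,"wy":0,"wz":0,"gripper":1},
    {"x":0,"y":0,"z":0,"wx":0,"wy":0,"wz":0,"gripper":1},
    {"x":0,"y":0,"z":0,"wx":0,"wy":0,"wz":0,"gripper":1},
    {"x":0,"y":0,"z":0,"wx":0,"wy":0,"wz":0,"gripper":1},
    {"x":0,"y":0,"z":0,"wx":0,"wy":0,"wz":0,"gripper":1},
  ],
  force=40,
)

```text
time_s: 22.15
eef_pos: [0.4559, -0.3375, 0.043]
tcp_rot: [-112.6, 89.9, -28.0]
ft_force: [-1.3, 0.1, 5.8]
finger_gap: 0.404
```

```bash
python3 st.py
```

```text
t 22.15 tcp mm [ 455.9 -337.5   43. ] down [ 0.002 -0.001 -1.   ] jaw 84.6 gap 0.404 F [-1.3  0.1  5.8] q7 120.6
```

Call:
move_arm(
  series=[
    {"x":0,"y":0,"z":4,"wx":0,"wy":0,"wz":0,"gripper":1},
    {"x":0,"y":0,"z":5,"wx":0,"wy":0,"wz":0,"gripper":1},
    {"x":2.6,"y":2.3,"z":0,"wx":0,"wy":0,"wz":0,"gripper":1},
    {"x":2.6,"y":2.3,"z":0,"wx":0,"wy":0,"wz":0,"gripper":1},
    {"x":2.6,"y":2.3,"z":0,"wx":0,"wy":0,"wz":0,"gripper":1},
    {"x":2.6,"y":2.3,"z":0,"wx":0,"wy":0,"wz":0,"gripper":1},
    {"x":2.7,"y":2.3,"z":0,"wx":0,"wy":0,"wz":0,"gripper":1},
    {"x":2.7,"y":2.2,"z":0,"wx":0,"wy":0,"wz":0,"gripper":1},
    {"x":0,"y":0,"z":0,"wx":0,"wy":0,"wz":0,"gripper":1},
    {"x":0,"y":0,"z":0,"wx":0,"wy":0,"wz":0,"gripper":1},
  ],
)

```text
time_s: 23.4
eef_pos: [0.6125, -0.2007, 0.1319]
tcp_rot: [140.8, 89.9, -134.7]
ft_force: [-0.1, -0.7, -1.1]
finger_gap: 0.41
```

```bash
python3 st.py wrist:w15
```

```text
t 23.4 tcp mm [ 612.5 -200.7  131.9] down [-0.001 -0.001 -1.   ] jaw 84.6 gap 0.41 F [-0.1 -0.7 -1.1] q7 101.9
```

View pics/w15.png

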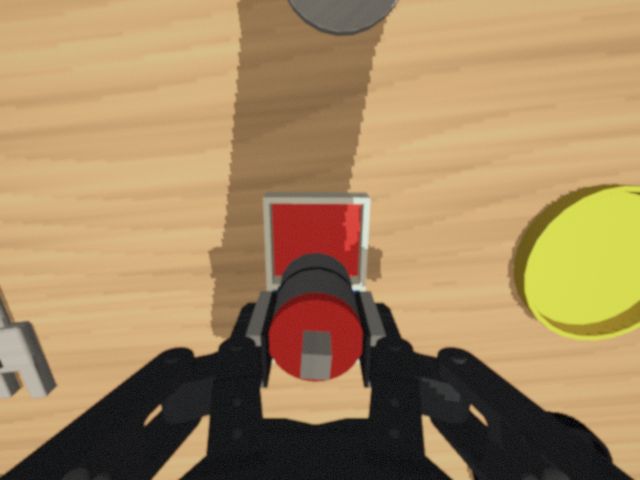

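Red cartridge over the red bay (floor visible at (315,240)). Lowering.

Call:
move_arm(
  series=[
    {"x":0,"y":0,"z":-3,"wx":0,"wy":0,"wz":0,"gripper":1},
    {"x":0,"y":0,"z":-3,"wx":0,"wy":0,"wz":0,"gripper":1},
    {"x":0,"y":0,"z":-1.2,"wx":0,"wy":0,"wz":0,"gripper":1},
    {"x":0,"y":0,"z":-0.6,"wx":0,"wy":0,"wz":0,"gripper":1},
    {"x":0,"y":0,"z":-0.4,"wx":0,"wy":0,"wz":0,"gripper":1},
    {"x":0,"y":0,"z":0,"wx":0,"wy":0,"wz":0,"gripper":1},
    {"x":0,"y":0,"z":0,"wx":0,"wy":0,"wz":0,"gripper":1},
  ],
)

```text
time_s: 24.32
eef_pos: [0.6137, -0.2002, 0.0506]
tcp_rot: [-100.3, 89.9, -15.7]
ft_force: [-0.6, -0.3, -1.3]
finger_gap: 0.409
```

```bash
python3 st.py
```

```text
t 24.32 tcp mm [ 613.7 -200.2   50.6] down [ 0.001 -0.    -1.   ] jaw 84.6 gap 0.409 F [-0.6 -0.3 -1.3] q7 102.3
```

Call:
move_arm(
  series=[
    {"x":0,"y":0,"z":-0.2,"wx":0,"wy":0,"wz":0,"gripper":1},
    {"x":0,"y":0,"z":-0.1,"wx":0,"wy":0,"wz":0,"gripper":1},
    {"x":0,"y":0,"z":0,"wx":0,"wy":0,"wz":0,"gripper":-0.5},
    {"x":0,"y":0,"z":0,"wx":0,"wy":0,"wz":0,"gripper":-0.5},
    {"x":0,"y":0,"z":0,"wx":0,"wy":0,"wz":0,"gripper":-0.5},
    {"x":0,"y":0,"z":0,"wx":0,"wy":0,"wz":0,"gripper":-0.5},
    {"x":0,"y":0,"z":2,"wx":0,"wy":0,"wz":0,"gripper":-0.5},
    {"x":0,"y":0,"z":4,"wx":0,"wy":0,"wz":0,"gripper":-0.5},
    {"x":0,"y":0,"z":4,"wx":0,"wy":0,"wz":0,"gripper":-1},
    {"x":0,"y":0,"z":0,"wx":0,"wy":0,"wz":0,"gripper":-1},
    {"x":0,"y":0,"z":0,"wx":0,"wy":0,"wz":0,"gripper":-1},
  ],
)

```text
time_s: 25.7
eef_pos: [0.6131, -0.2, 0.1474]
tcp_rot: [-90.6, 90.0, -6.0]
ft_force: [-0.7, -0.2, 0.5]
finger_gap: 0.999
```

```bash
python3 st.py wrist:w16
```

```text
t 25.7 tcp mm [ 613.1 -200.   147.4] down [ 0. -0. -1.] jaw 84.6 gap 0.999 F [-0.7 -0.2  0.5] q7 101.8
```

View pics/w16.png

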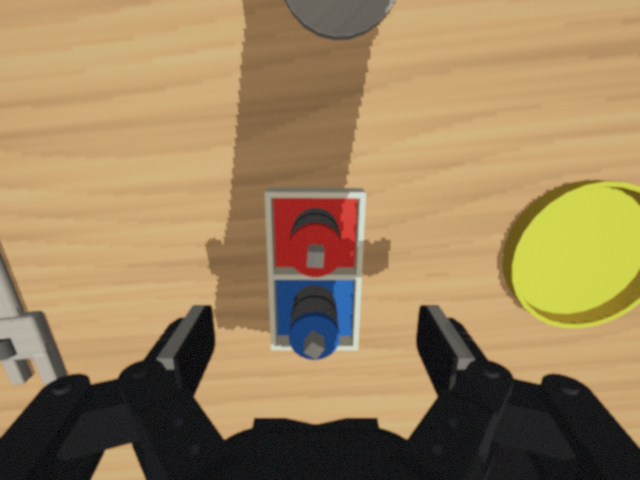

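Both cartridges stand upright in their matching bays: red (316,245), blue (315,325). Shower head next.

Call:
move_arm(
  series=[
    {"x":-3.4,"y":0.66,"z":0,"wx":0,"wy":0,"wz":0,"gripper":-1},
    {"x":-3.4,"y":0.66,"z":0,"wx":0,"wy":0,"wz":0,"gripper":-1},
    {"x":-3.4,"y":0.66,"z":0,"wx":0,"wy":0,"wz":0,"gripper":-1},
    {"x":-3.4,"y":0.66,"z":0,"wx":0,"wy":0,"wz":0,"gripper":-1},
    {"x":-3.35,"y":0.66,"z":0,"wx":0,"wy":0,"wz":0,"gripper":-1},
    {"x":0,"y":0,"z":0,"wx":0,"wy":0,"wz":0,"gripper":-1},
    {"x":0,"y":0,"z":0,"wx":0,"wy":0,"wz":0,"gripper":-1},
  ],
)

```text
time_s: 26.62
eef_pos: [0.4442, -0.1671, 0.1466]
tcp_rot: [-82.7, 90.0, 1.9]
ft_force: [1.0, -0.5, 0.6]
finger_gap: 0.994
```

```bash
python3 st.py wrist:w17
```

```text
t 26.62 tcp mm [ 444.2 -167.1  146.6] down [ 0.  0. -1.] jaw 84.6 gap 0.994 F [ 1.  -0.5  0.6] q7 102.7
```

View pics/w17.png

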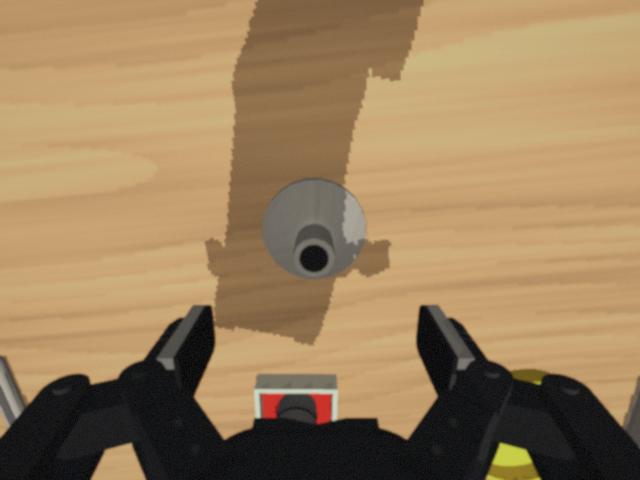

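Collar top at (314,257), centred. Grasping with the TCP at about 57 mm, so the tips stay above the cone.

Call:
move_arm(
  series=[
    {"x":0,"y":0,"z":-4,"wx":0,"wy":0,"wz":0,"gripper":-1},
    {"x":0,"y":0,"z":-3,"wx":0,"wy":0,"wz":0,"gripper":-1},
    {"x":0,"y":0,"z":-2,"wx":0,"wy":0,"wz":0,"gripper":-1},
    {"x":0,"y":0,"z":0,"wx":0,"wy":0,"wz":0,"gripper":-1},
    {"x":0,"y":0,"z":0,"wx":0,"wy":0,"wz":0,"gripper":1},
    {"x":0,"y":0,"z":0,"wx":0,"wy":0,"wz":0,"gripper":1},
    {"x":0,"y":0,"z":0,"wx":0,"wy":0,"wz":0,"gripper":1},
    {"x":0,"y":0,"z":0,"wx":0,"wy":0,"wz":0,"gripper":1},
    {"x":0,"y":0,"z":0,"wx":0,"wy":0,"wz":0,"gripper":1},
    {"x":0,"y":0,"z":0,"wx":0,"wy":0,"wz":0,"gripper":1},
  ],
  force=60,
)

```text
time_s: 27.92
eef_pos: [0.4442, -0.1672, 0.0576]
tcp_rot: [-99.0, 89.9, -14.4]
ft_force: [-0.3, -0.7, 6.0]
finger_gap: 0.283
```

```bash
python3 st.py
```

```text
t 27.93 tcp mm [ 444.2 -167.2   57.6] down [ 0.001 -0.    -1.   ] jaw 84.6 gap 0.283 F [-0.3 -0.7  6. ] q7 103.8
```

Call:
move_arm(
  series=[
    {"x":0,"y":0,"z":3,"wx":0,"wy":0,"wz":0,"gripper":1},
    {"x":0,"y":0,"z":4,"wx":0,"wy":0,"wz":0,"gripper":1},
    {"x":1.5,"y":1.3,"z":1,"wx":0,"wy":0,"wz":0,"gripper":1},
    {"x":3.2,"y":2.7,"z":0,"wx":0,"wy":0,"wz":0,"gripper":1},
    {"x":3.2,"y":2.7,"z":0,"wx":0,"wy":0,"wz":0,"gripper":1},
    {"x":3.2,"y":2.7,"z":0,"wx":0,"wy":0,"wz":0,"gripper":1},
    {"x":3.2,"y":2.7,"z":0,"wx":0,"wy":0,"wz":0,"gripper":1},
    {"x":3.2,"y":2.7,"z":0,"wx":0,"wy":0,"wz":0,"gripper":1},
    {"x":3.3,"y":2.6,"z":0,"wx":0,"wy":0,"wz":0,"gripper":1},
    {"x":0,"y":0,"z":0,"wx":0,"wy":0,"wz":0,"gripper":1},
    {"x":0,"y":0,"z":0,"wx":0,"wy":0,"wz":0,"gripper":1},
  ],
)

```text
time_s: 29.3
eef_pos: [0.6508, 0.0075, 0.1355]
tcp_rot: [101.6, 89.9, -173.7]
ft_force: [-0.5, 0.2, -2.7]
finger_gap: 0.286
```

```bash
python3 st.py wrist:w18 side:s18
```

```text
t 29.3 tcp mm [650.8   7.5 135.5] down [-0.002 -0.    -1.   ] jaw 84.6 gap 0.286 F [-0.5  0.2 -2.7] q7 82.8
```

View pics/w18.png

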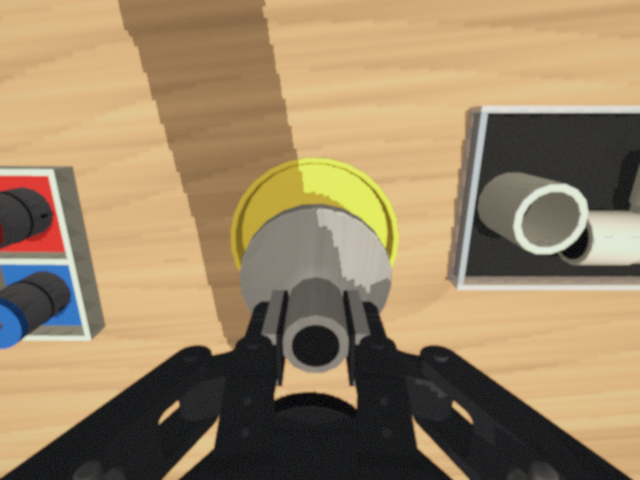

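View pics/s18.png

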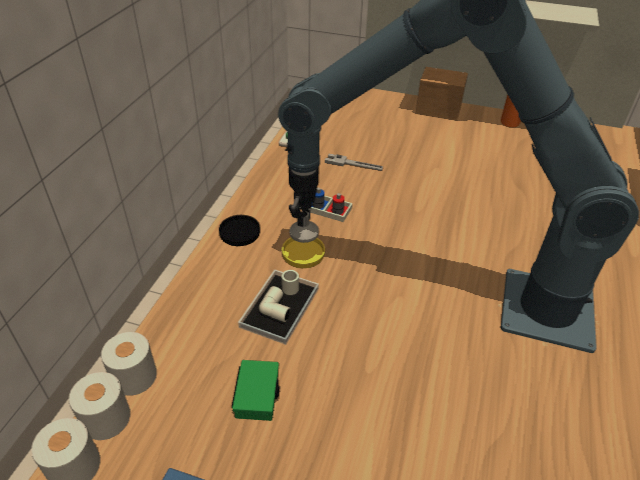

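The shower head hangs over the yellow dish with the rim centred around it (315,235); the side view agrees. Lowering.

Call:
move_arm(
  series=[
    {"x":0.05,"y":0,"z":-3,"wx":0,"wy":0,"wz":0,"gripper":1},
    {"x":0,"y":0,"z":-2.5,"wx":0,"wy":0,"wz":0,"gripper":1},
    {"x":0,"y":0,"z":-1,"wx":0,"wy":0,"wz":0,"gripper":1},
    {"x":0,"y":0,"z":-0.4,"wx":0,"wy":0,"wz":0,"gripper":1},
    {"x":0,"y":0,"z":-0.2,"wx":0,"wy":0,"wz":0,"gripper":1},
    {"x":0,"y":0,"z":0,"wx":0,"wy":0,"wz":0,"gripper":1},
    {"x":0,"y":0,"z":0,"wx":0,"wy":0,"wz":0,"gripper":1},
  ],
)

```text
time_s: 30.28
eef_pos: [0.6526, 0.007, 0.0665]
tcp_rot: [-80.5, 89.9, 4.1]
ft_force: [-0.1, 0.5, -2.8]
finger_gap: 0.283
```

```bash
python3 st.py
```

```text
t 30.27 tcp mm [652.6   7.   66.5] down [ 0.001  0.    -1.   ] jaw 84.6 gap 0.283 F [-0.1  0.5 -2.8] q7 83.1
```

Call:
move_arm(
  series=[
    {"x":0,"y":0,"z":-0.2,"wx":0,"wy":0,"wz":0,"gripper":1},
    {"x":0,"y":0,"z":-0.15,"wx":0,"wy":0,"wz":0,"gripper":1},
    {"x":0,"y":0,"z":-0.05,"wx":0,"wy":0,"wz":0,"gripper":1},
    {"x":0,"y":0,"z":0,"wx":0,"wy":0,"wz":0,"gripper":1},
    {"x":0,"y":0,"z":0,"wx":0,"wy":0,"wz":0,"gripper":-0.5},
    {"x":0,"y":0,"z":0,"wx":0,"wy":0,"wz":0,"gripper":-0.5},
    {"x":0,"y":0,"z":0,"wx":0,"wy":0,"wz":0,"gripper":-0.5},
    {"x":0,"y":0,"z":0,"wx":0,"wy":0,"wz":0,"gripper":-0.5},
    {"x":0,"y":0,"z":2,"wx":0,"wy":0,"wz":0,"gripper":-0.5},
    {"x":0,"y":0,"z":4,"wx":0,"wy":0,"wz":0,"gripper":-0.5},
    {"x":0,"y":0,"z":4,"wx":0,"wy":0,"wz":0,"gripper":-0.5},
    {"x":0,"y":0,"z":0,"wx":0,"wy":0,"wz":0,"gripper":-0.5},
  ],
)

```text
time_s: 31.78
eef_pos: [0.6552, 0.0069, 0.1672]
tcp_rot: [-81.1, 89.5, 3.5]
ft_force: [0.4, 0.4, -0.8]
finger_gap: 0.749
```

Call:
move_arm(
  series=[
    {"x":-4,"y":0,"z":2,"wx":0,"wy":0,"wz":0,"gripper":-1},
    {"x":-5,"y":0,"z":2,"wx":0,"wy":0,"wz":0,"gripper":-1},
    {"x":-5,"y":0,"z":2,"wx":0,"wy":0,"wz":0,"gripper":-1},
    {"x":-5,"y":0,"z":2,"wx":0,"wy":0,"wz":0,"gripper":-1},
    {"x":0,"y":0,"z":0,"wx":0,"wy":0,"wz":0,"gripper":-1},
    {"x":0,"y":0,"z":0,"wx":0,"wy":0,"wz":0,"gripper":-1},
    {"x":0,"y":0,"z":0,"wx":0,"wy":0,"wz":0,"gripper":-1},
  ],
)

```text
time_s: 32.65
eef_pos: [0.463, 0.007, 0.2416]
tcp_rot: [173.3, 90.0, -102.1]
ft_force: [0.3, 0.2, 0.3]
finger_gap: 1.0
```

```bash
python3 st.py top:t19 side:s19
python3 - <<'E'
import cv2
a=cv2.imread("pics/s19.png")[130:440,180:440];cv2.imwrite("pics/s19c.png",cv2.resize(a,None,fx=1.9,fy=1.9,interpolation=cv2.INTER_CUBIC))
E
```

```text
t 32.65 tcp mm [463.    7.  241.6] down [-0. -0. -1.] jaw 84.6 gap 1.0 F [0.3 0.2 0.3] q7 79.5
```

View pics/t19.png

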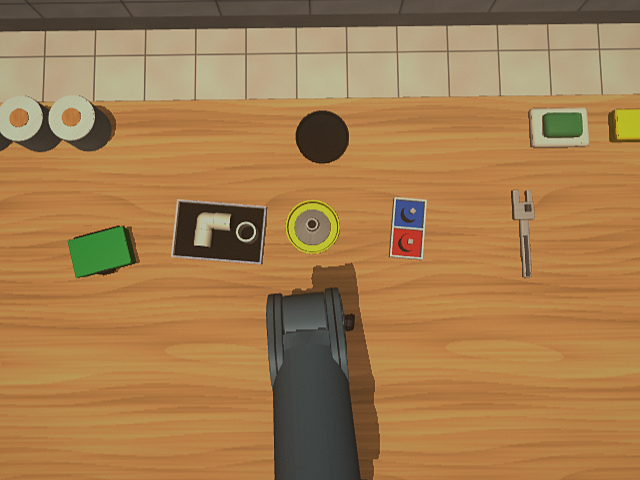

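View pics/s19c.png

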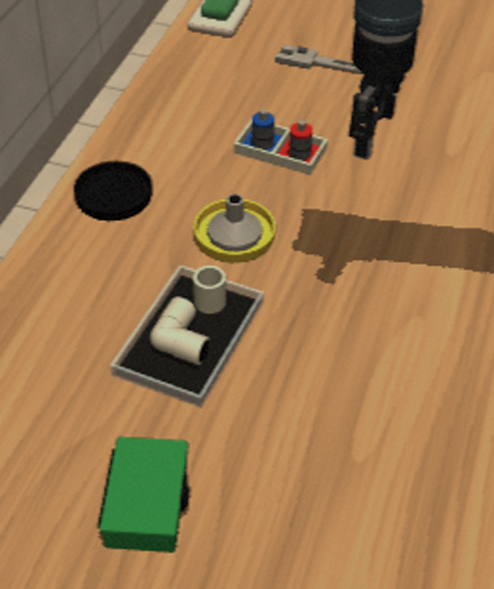

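The top view shows the elbow (210,230), coupler (246,231), shower head in the yellow dish (313,226), blue cartridge (409,213) and red cartridge (406,242). The wrench and clip box have not moved. The side view shows everything upright and flat, with the gripper clear. Handing in.

Run:
```python
from rig import bot
print(bot.finish_job())
```

```text
the job is handed in; nothing more can be done
None
```

The job is handed in at about 33 s, with all five pieces placed. The elbow lies flat and the coupler stands on its end in the clear tray. The red and blue cartridges stand upright in their matching bays, and the shower head is face down in the yellow dish.

In the last top and side pictures everything looks upright and flat on its tray floor, with the gripper clear of it all and the wrench and clip box where they were. I judged flatness by eye and by release height, not by measuring the pieces afterwards. Positions from the top, side and wrist views agreed to about 2 mm. The largest force I saw at a step's end was about 7 N. The only failure was the first move call, which was refused because its rows lacked some keys; nothing moved.

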